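Show the mineral sphere to the desk camera

TASK

Open the clear lid of the specimen case all the way until it rests on its stop, then lift out the sample tray by its dark grip block, with the loose stone ball staying in its pocket the whole time. Carry it over the middle of the round viewing mat and finish still holding it there in the gripper, level and still, about 10 cm above the mat, with the lid left open. Leave the mug, hammer and rock where they are.

Things in the scene. Friction and masses are not known exactly. Their poses are not given: they have to be found in the camera images.
- case: open-topped wooden specimen case fixed to the table, 160 (x) by 220 (y) by 85 mm high, walls and floor 8 mm thick. Origin: centre of its underside, on the table. Its own -x side is the front (the brass bar of the lid overhangs there), its +x side carries the hinge. It may stand left or right, and be turned by up to about 0.2 rad
- lid (a joint): angle of the case's lid, rad: 0 shut, grows as it opens, 1.75 on its stop (just past upright). Lid: clear panel in a wooden frame, 160 by 220 by 8 mm, 0.25 kg, swings freely: let go below about 1.5 it falls shut, beyond about 1.6 it falls open onto the stop and stays there
- lid_bar (a point): middle of the lid's round brass bar, 10 mm thick and 100 mm long, parallel to the hinge (case y axis). It is carried on two 8 mm rods at its ends, in the plane of the lid, 46 mm in front of the lid's front edge and of the case's front wall; the gap behind it (41 mm clear) is free down to the table, too narrow for many grippers opened fully. Shut, it is 90 mm above the table; open, about 292 mm
- lid_hinge (a point): middle of the hinge axis, within 4 mm, on the top of the case's far (+x) wall; the bar swings about it at a radius of 206 mm, upward and away from the case's front
- tray: loose light-wood sample tray, 124 (x) by 184 (y) mm, floor 6 mm, rim 12 mm high, about 0.28 kg; it stands on the case's floor, turned nearly as the case is. Origin: centre of its underside. z up
- tray_grip (a point): point to grasp on the tray's upright dark wooden grip block, over the tray's centre: block 14 mm thick along the tray's x, 46 mm long along its y, top 64 mm above the tray's underside; this point is on the block's middle, 46 mm above the underside (about 54 mm above the table when in the case)
- pocket (a point): centre of the ball when it sits in its pocket: 58 mm from the tray's centre along the tray's +y, 24 mm above its underside. The pocket is a black ring on the tray's floor, 28 mm inside, 48 mm outside, only 4 mm high
- ball_center (a point): centre of the loose blue stone ball, 36 mm diameter, 65 g; it rolls out over the pocket's rim if the tray tips beyond about 35 degrees or is jerked hard
- mat: round dark rubber viewing mat with a green ring, 180 mm diameter, 3 mm thick, fixed to the table. Origin: its centre, at table height. A small white desk camera 141 mm high stands fixed 160 mm from its centre along the mat's +x (away from the robot). It may lie left or right
- mug: blue mug, 80 mm wide, 95 mm high, bystander. Origin: centre of its underside
- hammer: geologist's hammer, 260 mm long, lying, bystander. Origin: under its middle
- rock: rough rock, about 50 mm, bystander. Origin: centre of its underside

How it is judged:
By the outcome, as a careful person would: the job done as asked, in the order asked, and still so for the second after the job is handed in, while the arm keeps its last pose, push and grip.
It also fails if it takes over 54 s, if anything falls off the work surface, if the arm or the gripper's body presses on something with over 40 N, if the wrist force passes 120 N, or if a joint passes its speed limit or range.

ROBOT

A 6-joint arm with a two-finger parallel gripper is mounted at the origin on the work surface. World frame = base frame: x ahead of the robot, y to its left, z up, the work surface at z = 0. Lengths are in m, angles in rad, forces in N, time in s.
With the tool pointing down it reaches from about 0.35 to 0.975 m from the base axis. Payload 7.1 kg.
Tool frame: the origin (TCP) lies at the very end of the fingers, on their centre line; the grasp point (between the pads) lies 19 mm behind it (robot.grip_depth is the distance from the TCP to the grasp point, in m); z points along the fingers, y is the direction in which the jaws open and shut (so a half turn about z gives the same grasp; the last joint's range is limited). The gripper opens to 88 mm and grips with 3 to 60 N. Pads are 20 mm wide; open, the fingers measure 115 mm over their backs; the gripper's body (75 mm by 178 mm) begins 61 mm behind the grasp point.
Start: joints at [1.329, 0.423, 1.63, -0, 1.089, -0.019], TCP at [0.138, 0.61, 0.223] pointing down, gripper open.
Joint ranges: [-3, 3], [-0.9, 2.11], [0.09, 2.58], [-1.31, 4.45], [0.11, 2.69], [-2.54, 2.54]. Speed limits (rad/s): [2.39, 2.39, 3.01, 3.14, 3.14, 3.14].

INTERFACE

Orientations are given as a unit quaternion [x, y, z, w].
In Python, from station import monitor, read_camera, camera_params, hand_in, robot gives the robot as it stands.
- The arm moves only by the shell command python3 -m pendant 'ROWS' [FORCE]. ROWS is JSON, one flat list of numbers, 5 for each row, row after row: the shift along the tool's x, y, z in m, then the turn about the tool's z in degrees, then the closure, from 0 (fully open) to 1 (shut). In form: [dx, dy, dz, turn, grip, dx, dy, dz, turn, grip, ...]. A call has 1 to 20 rows; each row is the pose to reach, as a shift and turn from the pose measured when the call began, along the tool's axes at that moment; what a row does not reach only later rows make up. A row lasts 1/10 s, in which the tool goes at most 50 mm and 8.59 degrees, less where a joint would pass 70% of its speed; a pose out of reach is approached as far as the arm can. A call with a gripper value outside its range is refused whole. The fingers move at their own pace and stop on an object; FORCE is the grip in N (left out, the last holds). Time passes only in rows, so rows that repeat a pose let the fingers close. It gives the time, the measured TCP pose, the force and the opening at its end, in the units of the state.
- monitor.observe(): the state, without advancing time (a new reading comes with each control period).
- read_camera(name): name is "scene" or "top" or "wrist"; returns (picture, depth): 384x512x3 uint8, red, green, blue; 384x512 float32, m along the optical axis (not along the pixel's ray), 0 where there is no reading.
- camera_params(name): a dict with "fovy" (degrees; the focal length in pixels is half the picture's height over the tangent of half this angle, whatever the lens; pixels are square), "cx", "cy" (the principal point, pixels), "origin" and "orientation" of the camera in the world. Camera axes: x right, y up, looking along -z (the intrinsics and any distortion apply to the point x, -y, -z); pixel columns grow to the right and rows downward; lengths in m; the calibration is good to about 2 mm. The wrist camera is an equidistant fisheye: a pixel r from the principal point sees the ray r / f radians off the axis. A picture is of the moment at which its call begins: read the wrist's pose just before it. camera_params takes no time and is no camera call; for the wrist camera it gives the pose at the moment of the call.
- hand_in(): hands the job in, once; it reports no verdict.
The state is a dict: "clock": time; "qpos": joint angles; "dq": joint speeds; "tau": joint torques, N m; "position": TCP position; "eef_rot": TCP orientation; "contact_force": force on the tool from outside, world axes, zero at the start; "ft_torque": the same for the moment, N m; "opening": opening from 0.0 (shut) to 1.0 (fully open).
Only numpy, scipy, OpenCV 4.12 (cv2) and the standard library are available. Lean on these libraries where they do the work, as an engineer would, in place of code of your own. Each camera call takes 0.05 s, during which the arm holds its last target.

## Working session

There is one attempt and no reset: what is moved stays moved. The work goes in short steps, Python scripts to look and compute and a shell command to move; the robot and the scene stay as the last step left them, time stands still between calls to the robot, and variables do not carry over. Pictures are saved under pics/ and viewed, and the job is handed in when it is done.

```bash
ls; mkdir -p pics; cat > h.py <<'E'
import numpy as np, cv2
from station import monitor, read_camera, camera_params, hand_in, robot
from scipy.spatial.transform import Rotation as R
def cloud(name):
    p=camera_params(name); img,d=read_camera(name)
    f=192/np.tan(np.radians(p['fovy']/2))
    v,u=np.mgrid[0:384,0:512]
    x=(u-p['cx'])/f; y=(v-p['cy'])/f
    if name=='wrist':
        r=np.hypot(x,y)+1e-9; s=np.tan(np.minimum(r,1.5))/r; x=x*s;y=y*s
    P=np.stack([x*d,-y*d,-d],-1)@R.from_quat(p['orientation']).as_matrix().T+np.array(p['origin'])
    return img,d,P
def save(img,n): cv2.imwrite('pics/'+n,cv2.cvtColor(img,cv2.COLOR_RGB2BGR))
E
python3 - <<'E'
from h import *
print(monitor.observe())
for n in ['scene','top']:
    print(n,camera_params(n))
    i,d,P=cloud(n); save(i,n+'0.png'); np.savez(n+'0.npz',i=i,d=d,P=P)
E
```

```text
pics
{'clock': 0.0, 'qpos': array([ 1.32899501e+00,  4.23817780e-01,  1.63066468e+00,  6.55567876e-06,
        1.08860160e+00, -1.90091883e-02]), 'dq': array([-6.55707889e-05, -2.27726458e-04,  3.23695001e-04,  6.61233652e-04,
        1.93698056e-03, -1.66443063e-03]), 'tau': array([ 8.29747842e-04, -5.44625401e+01, -2.73669684e+01,  6.44294475e-02,
        2.29890546e-02, -1.07344383e-04]), 'position': array([0.13794479, 0.60903051, 0.22192604]), 'eef_rot': array([ 1.11167301e-01,  9.93801426e-01, -7.38991636e-04, -9.98462200e-05]), 'contact_force': array([0.46371853, 0.2265242 , 0.04237085]), 'ft_torque': array([-0.03145924,  0.02412883, -0.04409483]), 'opening': 1.0013420507019497}
scene {'fovy': 49.94620606294592, 'cx': 254.88400413096497, 'cy': 194.15448638381818, 'origin': array([1.35835617, 0.26068598, 1.08255539]), 'orientation': array([0.21593793, 0.27983297, 0.74831065, 0.56133367])}
top {'fovy': 57.9896693913672, 'cx': 255.30817063989406, 'cy': 192.67933876930314, 'origin': array([0.37974863, 0.03156732, 1.27957595]), 'orientation': array([ 0.03026875, -0.05079276, -0.69499965,  0.71657476])}
```

View pics/scene0.png

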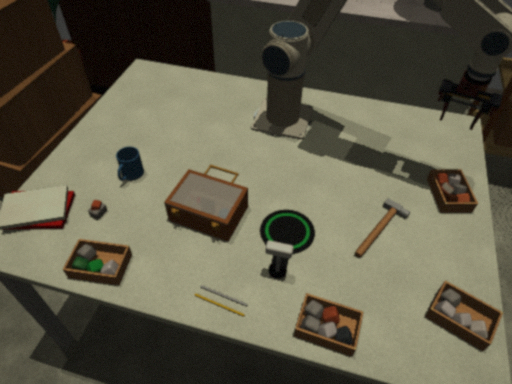

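View pics/top0.png

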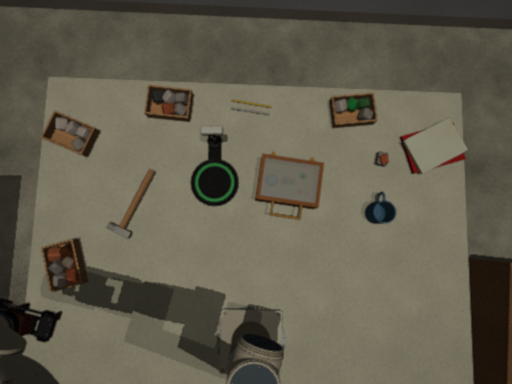

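The top view shows the case around (290,180) with its brass bar at (285,212) towards the robot. The mat is at (214,182), with the desk camera behind it at (212,130). The hammer is at (132,205), the mug at (380,210) and the rock at (382,158). Next I'll measure these.

```bash
python3 - <<'E'
from h import *
z=np.load('top0.npz'); i,d,P=z['i'],z['d'],z['P']
cv2.imwrite('pics/topc.png',cv2.resize(cv2.cvtColor(i,cv2.COLOR_RGB2BGR)[120:240,180:340],None,fx=5,fy=5,interpolation=cv2.INTER_CUBIC))
m=(P[...,2]>0.07)&(P[...,2]<0.11)&(d>0)
m[:140]=0;m[225:]=0;m[:,:245]=0;m[:,335:]=0
pts=P[m]; print(m.sum(),np.median(pts[:,2]))
n,lab,st,ce=cv2.connectedComponentsWithStats(m.astype(np.uint8))
print(st[:6])
g=(i[...,1]>90)&(i[...,0]<70)&(i[...,2]<110)
g[:150]=0;g[215:]=0;g[:,:180]=0;g[:,250:]=0
q=P[g];print('mat',g.sum(),(q.min(0)+q.max(0))/2,q.min(0),q.max(0))
q2=pts
r=cv2.minAreaRect((q2[:,:2]*1000).astype(np.float32)); print('rect all',r)
t=P[195:225,255:315]; 
for (u,v) in [(285,212),(272,209),(298,212),(260,180),(322,185),(290,155)]: print(u,v,P[v,u],i[v,u])
z=np.load('scene0.npz'); i,d,P=z['i'],z['d'],z['P']
cv2.imwrite('pics/scenec.png',cv2.resize(cv2.cvtColor(i,cv2.COLOR_RGB2BGR)[150:260,150:310],None,fx=5,fy=5,interpolation=cv2.INTER_CUBIC))
E
```

```text
3090 0.09282934438874124
[[     0      0    512    384 193518]
 [   256    151     68     69   3090]]
mat 214 [0.50549475 0.12497931 0.63774293] [ 0.37974863  0.03156732 -0.00409009] [0.63124087 0.21839129 1.27957595]
rect all ((548.170166015625, -118.18636322021484), (220.66378784179688, 225.63998413085938), 83.52802276611328)
285 212 [ 0.45909963 -0.1152512   0.0030733 ] [130 126 105]
272 209 [ 0.46229467 -0.05976407  0.09516671] [112  93  65]
298 212 [ 0.46101    -0.16453561 -0.00376993] [77 72 57]
260 180 [ 0.56222476 -0.0160715   0.08982474] [97 60 32]
322 185 [ 0.56498298 -0.25306168 -0.00097984] [123 116  95]
290 155 [ 6.75181972e-01 -1.30419247e-01  2.60481310e-04] [127 122 102]
```

View pics/topc.png

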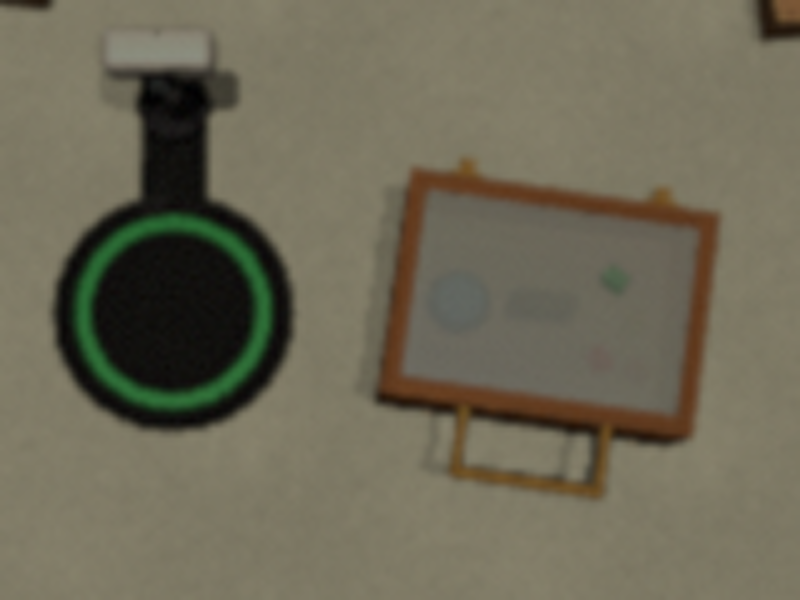

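View pics/scenec.png

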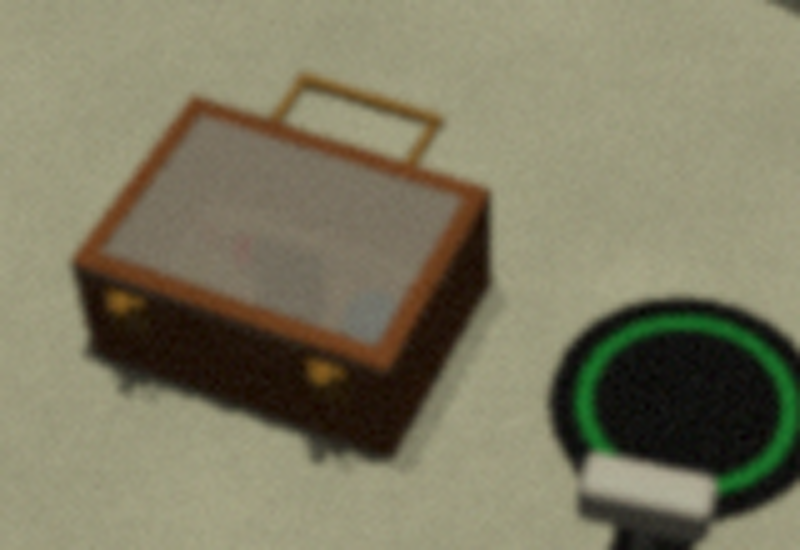

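```bash
cat >> h.py <<'E'
def ray(name,u,v,z):
    p=camera_params(name); f=192/np.tan(np.radians(p['fovy']/2))
    r=R.from_quat(p['orientation']).apply([(u-p['cx'])/f,-(v-p['cy'])/f,-1]); o=np.array(p['origin'])
    return o+r*(z-o[2])/r[2]
E
python3 - <<'E'
from h import *
for nm,off,L in [('top',(180,120),[('FL',414,169,.093),('FR',719,213,.093),('NR',690,436,.085),('NL',382,388,.093),('bL',455,472,.09),('bR',601,492,.09),('mat',173,313,.003),('h1',468,160,.089),('h2',661,190,.089),('ball',459,302,.032),('blk',541,305,.072)]),
 ('scene',(150,150),[('bR',305,76,.09),('bL',439,122,.09),('lidNR',195,100,.093),('lidNL',490,190,.093),('lidFR',75,262,.093),('lidFL',388,365,.093),('mat',690,405,.003),('ball',372,315,.032)])]:
    print(nm)
    for n,a,b,z in L: print(n,np.round(ray(nm,(a+.5)/5-.5+off[0],(b+.5)/5-.5+off[1],z)*1000))
E
```

```text
top
FL [656. -22.  93.]
FR [ 632. -237.   93.]
NR [ 476. -219.   85.]
NL [501.  -4.  93.]
bL [445. -56.  90.]
bR [ 435. -157.   90.]
mat [562. 150.   3.]
h1 [665. -60.  89.]
h2 [ 648. -196.   89.]
ball [572. -60.  32.]
blk [ 566. -115.   72.]
scene
bR [ 429. -155.   90.]
bL [445. -54.  90.]
lidNR [ 475. -217.   93.]
lidNL [497.  -2.  93.]
lidFR [ 630. -235.   93.]
lidFL [651. -20.  93.]
mat [562. 152.   3.]
ball [572. -61.  32.]
```

```bash
cat >> h.py <<'E'
def go(x,y,z,yaw=None):
    s=monitor.observe(); r=R.from_quat(s['eef_rot'])
    d=r.inv().apply(np.array([x,y,z])-s['position']); ya=r.apply([0,1,0]); cy=np.degrees(np.arctan2(ya[1],ya[0]))
    print('shift',np.round(d,4),'yaw',round(cy,2),'turn',None if yaw is None else round(cy-yaw,2), 'zax',np.round(r.apply([0,0,1]),4))
E
python3 -c "
from h import *
go(.439,-.105,.2,-6.4)"
```

```text
shift [-0.4514 -0.6298  0.0228] yaw 77.23 turn 83.63 zax [-3.0e-04 -1.3e-03 -1.0e+00]
```

```bash
python3 -m pendant '[-0.451,-0.63,0.02,83.6,0.54,-0.451,-0.63,0.02,83.6,0.54,-0.451,-0.63,0.02,83.6,0.54,-0.451,-0.63,0.02,83.6,0.54,-0.451,-0.63,0.02,83.6,0.54,-0.451,-0.63,0.02,83.6,0.54,-0.451,-0.63,0.02,83.6,0.54,-0.451,-0.63,0.02,83.6,0.54,-0.451,-0.63,0.02,83.6,0.54,-0.451,-0.63,0.02,83.6,0.54,-0.451,-0.63,0.02,83.6,0.54,-0.451,-0.63,0.02,83.6,0.54,-0.451,-0.63,0.02,83.6,0.54,-0.451,-0.63,0.02,83.6,0.54,-0.451,-0.63,0.02,83.6,0.54,-0.451,-0.63,0.02,83.6,0.54,-0.451,-0.63,0.02,83.6,0.54,-0.451,-0.63,0.02,83.6,0.54,-0.451,-0.63,0.02,83.6,0.54,-0.451,-0.63,0.02,83.6,0.54]' 10
python3 - <<'E'
from h import *
go(.439,-.105,.2,-6.4)
print(monitor.observe()['qpos'],camera_params('wrist'))
i,d,P=cloud('wrist'); save(i,'w1.png'); np.savez('w1.npz',i=i,d=d,P=P)
E
```

```text
clock: 2.1
position: [0.4381, -0.1038, 0.2028]
eef_rot: [0.745, 0.667, -0.001, 0.0]
contact_force: [-0.5, 0.5, 0.9]
opening: 0.462
shift [-0.001   0.0011  0.0028] yaw -6.27 turn 0.13 zax [-7.0e-04 -1.1e-03 -1.0e+00]
[-2.58311049e-01  1.93558571e-01  2.01949409e+00 -1.58415402e-03
  9.28945969e-01 -1.47919274e-01] {'fovy': 65.70646984690485, 'cx': 252.80503399591967, 'cy': 195.40700408630283, 'origin': array([ 0.44737394, -0.02431386,  0.3646414 ]), 'orientation': array([-0.14588237,  0.00799872, -0.05374625,  0.98780853])}
```

View pics/w1.png

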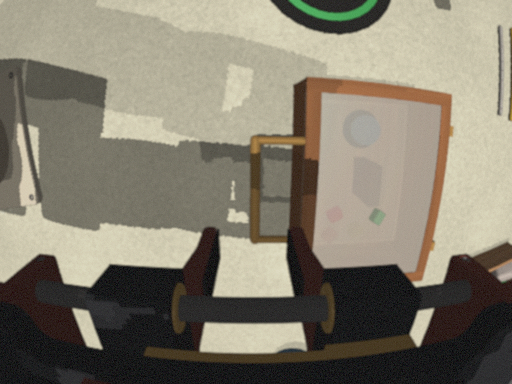

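The wrist view shows the bar running from (256,142) to (254,238). The fingertips are at (210,232) and (294,232), one on each side of it. I'll cross-check the bar position in this view.

```bash
cat >> h.py <<'E'
def wray(p,u,v,z):
    f=192/np.tan(np.radians(p['fovy']/2)); x=(u-p['cx'])/f;y=(v-p['cy'])/f; t=np.hypot(x,y)
    r=R.from_quat(p['orientation']).apply([np.sin(t)*x/t,-np.sin(t)*y/t,-np.cos(t)]); o=np.array(p['origin'])
    return o+r*(z-o[2])/r[2]
E
python3 - <<'E'
from h import *
p=camera_params('wrist')
for u,v,z in [(256,142,.09),(254,238,.09),(255,190,.09),(308,79,.093),(450,95,.093),(416,278,.093),(362,129,.032)]: print(u,v,np.round(wray(p,u,v,z)*1000))
z=np.load('w1.npz'); print(z['P'][185:195,255])
go(.439,-.105,.072,-6.4)
E
```

```text
256 142 [447. -56.  90.]
254 238 [ 435. -152.   90.]
255 190 [ 441. -102.   90.]
308 79 [500.  -2.  93.]
450 95 [656. -19.  93.]
416 278 [ 624. -232.   93.]
362 129 [572. -58.  32.]
[[ 0.44165033 -0.0954433   0.09460085]
 [ 0.44154593 -0.09641989  0.09456484]
 [ 0.44142716 -0.09757308  0.09388354]
 [ 0.44132899 -0.09847169  0.09415513]
 [ 0.4412225  -0.09947216  0.09405945]
 [ 0.44111472 -0.10048768  0.09391922]
 [ 0.44103534 -0.10115837  0.09499909]
 [ 0.44093015 -0.10214255  0.09497214]
 [ 0.44081195 -0.10328304  0.09441754]
 [ 0.44068574 -0.10451805  0.09356361]]
shift [-0.0008  0.001   0.1309] yaw -6.26 turn 0.14 zax [-5.0e-04 -1.2e-03 -1.0e+00]
```

```bash
python3 -m pendant '[-0.001,0.002,0.04,0,0.54,-0.001,0.002,0.08,0,0.54,-0.001,0.002,0.11,0,0.54,-0.001,0.002,0.131,0,0.54,-0.001,0.002,0.131,0,0.54,-0.001,0.002,0.131,0,0.54]' 10
python3 -m pendant '[0,0,0,0,0.7,0,0,0,0,0.85,0,0,0,0,1,0,0,0,0,1,0,0,0,0,1,0,0,0,0,1,0,0,0,0,1]' 10
python3 -c "
from h import *
i,d,P=cloud('wrist'); save(i,'w2.png');go(.439,-.105,.072,-6.4)"
```

```text
clock: 2.75
position: [0.4401, -0.1048, 0.0722]
eef_rot: [0.744, 0.668, -0.001, 0.0]
contact_force: [0.6, -0.7, 0.3]
opening: 0.461
clock: 3.45
position: [0.4397, -0.1048, 0.0726]
eef_rot: [0.744, 0.668, -0.001, -0.0]
contact_force: [-2.7, 0.7, 7.7]
opening: 0.109
shift [-0.0003 -0.0007  0.0006] yaw -6.22 turn 0.18 zax [-0.0015 -0.001  -1.    ]
```

View pics/w2.png

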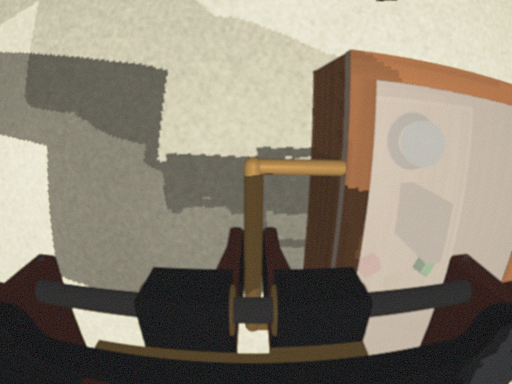

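```bash
python3 -m pendant '[0,0.0003,-0.0103,0,1,0,0.001,-0.0206,0,1,0,0.0023,-0.0308,0,1,0,0.0041,-0.041,0,1,0,0.0064,-0.051,0,1,0,0.0092,-0.061,0,1,0,0.0125,-0.0705,0,1,0,0.0163,-0.080,0,1,0,0.0163,-0.080,0,1]' 10
python3 -c "
from h import *
i,d,P=cloud('scene'); save(i[100:300,100:360],'s3.png');go(.439,-.105,.072,-6.4)"
```

```text
clock: 4.4
position: [0.459, -0.107, 0.1548]
eef_rot: [0.744, 0.668, 0.001, 0.002]
contact_force: [8.8, -2.7, -6.5]
opening: 0.111
shift [ 0.     -0.0203  0.0823] yaw -6.22 turn 0.18 zax [ 0.0045 -0.0023 -1.    ]
```

View pics/s3.png

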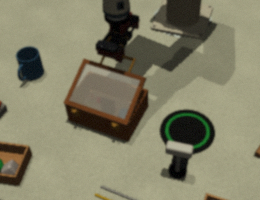

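```bash
python3 -m pendant '[0,0.004,-0.008,0,1,0,0.009,-0.0166,0,1,0,0.0145,-0.0255,0,1,0,0.020,-0.034,0,1,0,0.026,-0.0425,0,1,0,0.0325,-0.0505,0,1,0,0.0395,-0.058,0,1,0,0.0465,-0.0655,0,1,0,0.054,-0.0725,0,1,0,0.062,-0.079,0,1,0,0.070,-0.0855,0,1,0,0.078,-0.091,0,1,0,0.078,-0.091,0,1]' 10
python3 -c "
from h import *
i,d,P=cloud('scene'); save(i[100:300,100:360],'s4.png');go(.439,-.105,.072,-6.4)"
```

```text
clock: 5.75
position: [0.5373, -0.1159, 0.2458]
eef_rot: [0.744, 0.668, 0.001, 0.003]
contact_force: [4.7, -4.8, -10.0]
opening: 0.111
shift [ 0.0006 -0.0991  0.1729] yaw -6.21 turn 0.19 zax [ 0.0045 -0.0031 -1.    ]
```

View pics/s4.png

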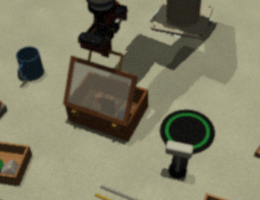

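```bash
python3 -m pendant '[0,0.0075,-0.004,0,1,0,0.0145,-0.008,0,1,0,0.024,-0.0125,0,1,0,0.0333,-0.0165,0,1,0,0.043,-0.02,0,1,0,0.0528,-0.023,0,1,0,0.063,-0.0255,0,1,0,0.073,-0.0275,0,1,0,0.083,-0.029,0,1,0,0.0933,-0.030,0,1,0,0.1035,-0.0305,0,1,0,0.114,-0.0305,0,1,0,0.124,-0.030,0,1,0,0.132,-0.029,0,1,0,0.132,-0.029,0,1]' 10
python3 -c "
from h import *
i,d,P=cloud('scene'); save(i[100:300,100:360],'s5.png');go(.439,-.105,.072,-6.4)
s=monitor.observe()['position'];dx=-(s[0]-.6445)*.9938+ .1115*(s[1]+.1284);print(dx,np.arctan2(s[2]+.019-.0893,dx))"
```

```text
clock: 7.3
position: [0.6689, -0.13, 0.2748]
eef_rot: [0.744, 0.668, 0.001, 0.003]
contact_force: [0.1, -1.4, 1.5]
opening: 0.107
shift [ 0.0005 -0.2317  0.2017] yaw -6.21 turn 0.19 zax [ 0.0047 -0.003  -1.    ]
-0.02381255226603653 1.686671627150309
```

View pics/s5.png

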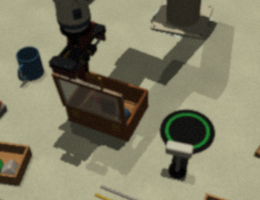

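The lid is at about 1.69 rad, so I'll release it and go up.

```bash
python3 -m pendant '[0,0,0,0,0.8,0,0,0,0,0.6,0,0,0,0,0.4,0,0,0,0,0.4,0,0,0,0,0.4,0,0.005,-0.02,0,0.4,0,0.005,-0.05,0,0.4,0,0.005,-0.08,0,0.4,0,-0.03,-0.1,0,0.4,0,-0.08,-0.1,0,0.4,0,-0.13,-0.1,0,0.4,0,-0.18,-0.1,0,0.4,0,-0.23,-0.1,0,0.4,0,-0.23,-0.1,0,0.4]' 10
python3 -c "
from h import *
for n in ['top','scene','wrist']:
  i,d,P=cloud(n); save(i,n+'6.png');np.savez(n+'6.npz',i=i,d=d,P=P)
  if n!='wrist': 
    c=i[120:240,180:340] if n=='top' else i[130:250,150:310]
    save(cv2.resize(c,None,fx=5,fy=5,interpolation=cv2.INTER_CUBIC),n+'6c.png')
go(.565,-.115,.2,-6.4); print(camera_params('wrist'))"
```

```text
clock: 8.75
position: [0.4337, -0.1038, 0.3735]
eef_rot: [0.745, 0.668, 0.0, 0.002]
contact_force: [1.0, -0.6, -0.2]
opening: 0.6
shift [0.004  0.1241 0.1754] yaw -6.22 turn 0.18 zax [ 0.007  -0.0035 -1.    ]
{'fovy': 65.70646984690485, 'cx': 252.80503399591967, 'cy': 195.40700408630283, 'origin': array([ 0.44799344, -0.02503975,  0.53622703]), 'orientation': array([-0.14685127,  0.00404314, -0.05387815,  0.98768188])}
```

View pics/top6c.png

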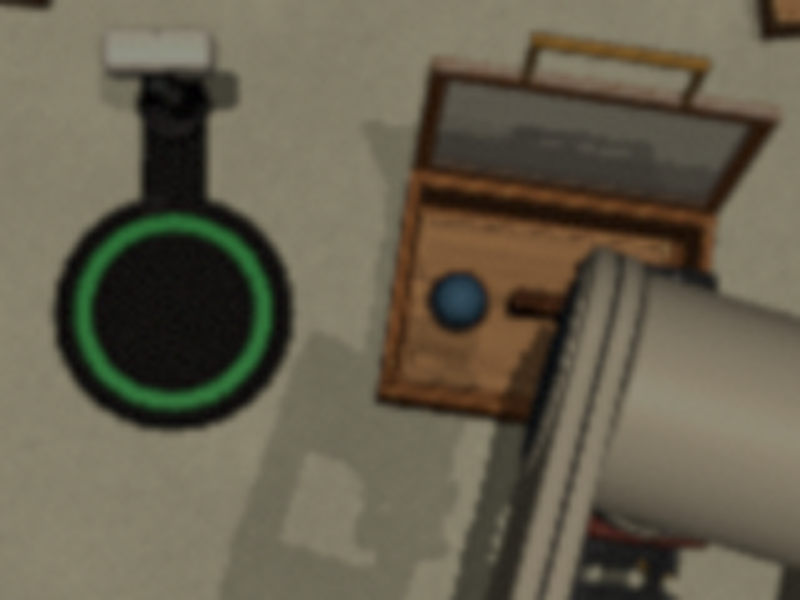

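View pics/scene6c.png

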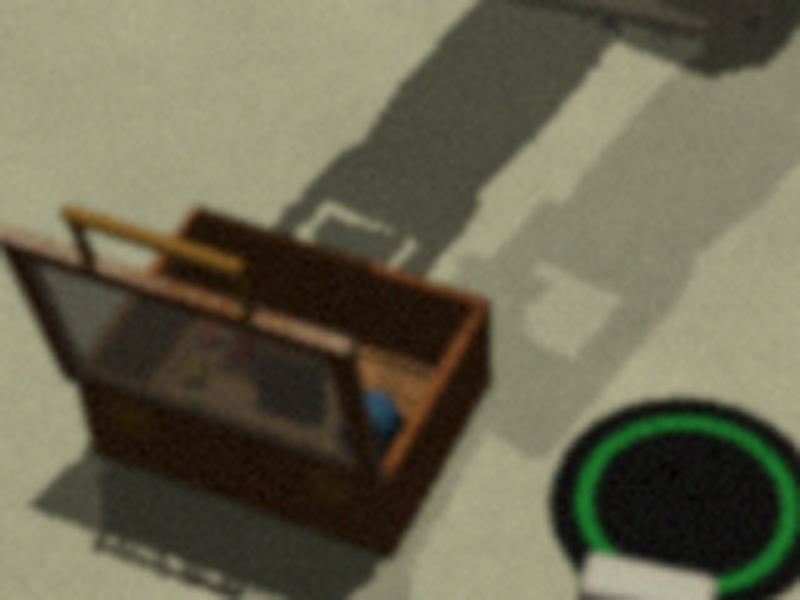

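View pics/wrist6.png

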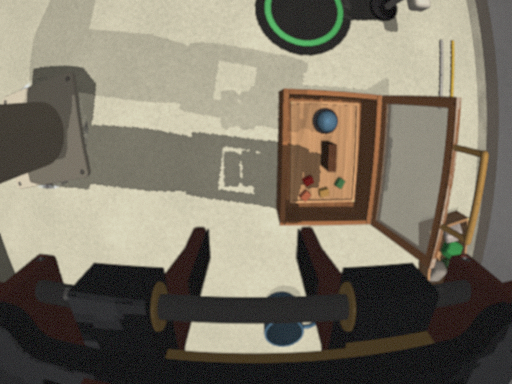

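The lid rests open on its stop and the ball is in its pocket at wrist pixel (326,121). The grip block is at about (329,156). I'll measure the block, the ball and the lid's plane next.

```bash
python3 -c "
from h import *
z=np.load('wrist6.npz');i,d,P=z['i'],z['d'],z['P']
save(cv2.resize(i[80:240,270:430],None,fx=3.75,fy=3.75,interpolation=cv2.INTER_CUBIC),'w6c.png')
m=np.zeros(d.shape,bool);m[135:180,312:348]=1
b=m&(P[...,2]>.064)&(P[...,2]<.085); q=P[b]; print('blk',len(q),q.mean(0),cv2.minAreaRect((q[:,:2]*1000).astype(np.float32)))
m[:]=0;m[105:138,310:345]=1
b=m&(i[...,2]>i[...,0].astype(int)+20)&(d>0);q=P[b];A=np.c_[2*q,np.ones(len(q))];s=np.linalg.lstsq(A,(q**2).sum(1),rcond=None)[0];print('ball',len(q),s[:3],np.sqrt(s[3]+s[:3]@s[:3]), q.mean(0))
# lid panel/frame in case coordinates
c=np.array([.565,-.1195]);ex=np.array([.9938,-.1115]);ey=np.array([.1115,.9938])
for n in ['wrist','top','scene']:
  Q=np.load(n+'6.npz');Q=Q['P'][Q['d']>0]; X=(Q[:,:2]-c)@ex;Y=(Q[:,:2]-c)@ey
  for h in [.10,.12,.14,.16,.18,.2,.22,.24]:
    k=(abs(Q[:,2]-h)<.006)&(X>.06)&(X<.14)&(abs(Y)<.11)
    if k.sum()>5: print(n,h,k.sum(),np.round(np.percentile(X[k],[2,50,98]),4))
"
```

```text
blk 266 [ 0.56924083 -0.11660271  0.0713506 ] ((569.9856567382812, -116.83084106445312), (46.35790252685547, 14.926164627075195), 83.5750961303711)
ball 308 [ 0.57575475 -0.05904188  0.03064052] 0.018785851080834245 [ 0.57233675 -0.05767826  0.04376465]
wrist 0.1 607 [0.0809 0.0829 0.0851]
wrist 0.12 634 [0.0847 0.0867 0.0885]
wrist 0.14 706 [0.0884 0.0903 0.0922]
wrist 0.16 771 [0.0921 0.094  0.096 ]
wrist 0.18 882 [0.0956 0.0976 0.0996]
wrist 0.2 984 [0.0991 0.1011 0.1033]
wrist 0.22 1074 [0.1029 0.1048 0.1068]
wrist 0.24 1643 [0.1061 0.1087 0.1169]
top 0.1 95 [0.0816 0.0838 0.086 ]
top 0.12 90 [0.0851 0.0874 0.0896]
top 0.14 99 [0.0886 0.0911 0.0933]
top 0.16 100 [0.0924 0.0948 0.097 ]
top 0.18 114 [0.0961 0.0985 0.1011]
top 0.2 116 [0.1   0.102 0.104]
top 0.22 122 [0.1032 0.1057 0.1077]
top 0.24 267 [0.1066 0.1115 0.118 ]
scene 0.1 118 [0.0885 0.0907 0.0931]
scene 0.12 112 [0.0893 0.0944 0.0967]
scene 0.14 113 [0.0938 0.0978 0.0999]
scene 0.16 132 [0.0977 0.1012 0.1035]
scene 0.18 130 [0.1013 0.1049 0.1072]
scene 0.2 139 [0.1057 0.1086 0.1109]
scene 0.22 145 [0.1095 0.1122 0.1144]
scene 0.24 286 [0.1072 0.1137 0.1179]
```

View pics/w6c.png

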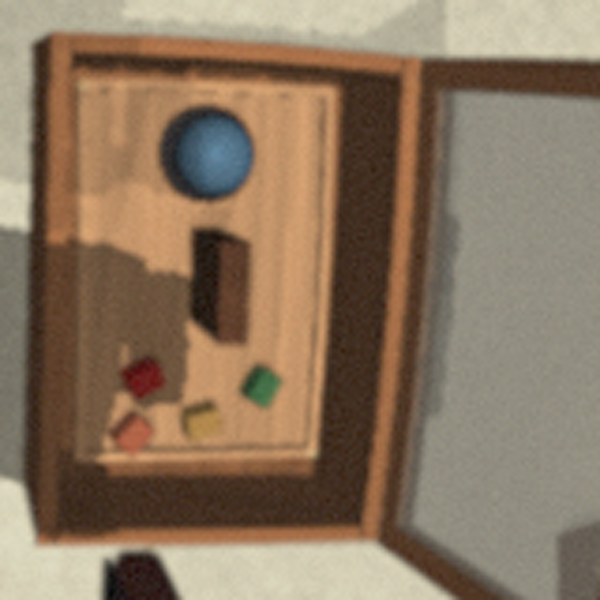

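```bash
python3 -c "
from h import *
go(.5596,-.115,.16,-6.4)"
```

```text
shift [0.0036 0.1184 0.2154] yaw -6.22 turn 0.18 zax [ 0.007  -0.0035 -1.    ]
```

```bash
python3 -m pendant '[0.004,0.04,0,0,0.4,0.004,0.08,0.02,0,0.4,0.004,0.118,0.06,0,0.4,0.004,0.118,0.1,0,0.4,0.004,0.118,0.14,0,0.4,0.004,0.118,0.18,0,0.4,0.004,0.118,0.215,0,0.4,0.004,0.118,0.215,0,0.4,0.004,0.118,0.215,0,0.4]' 10
python3 -c "
from h import *
print(camera_params('wrist')['origin'])
i,d,P=cloud('wrist'); save(i,'w7.png');np.savez('w7.npz',i=i,d=d,P=P)
go(.5596,-.115,.041,-6.4)
m=np.zeros(d.shape,bool);m[:,:]=1
b=m&(P[...,2]>.064)&(P[...,2]<.08)&(abs(P[...,0]-.568)<.03)&(abs(P[...,1]+.116)<.035); q=P[b]; print('blk',len(q),q.mean(0),cv2.minAreaRect((q[:,:2]*1000).astype(np.float32)))
i,d,P=cloud('scene'); save(cv2.resize(i[80:250,130:340],None,fx=3.5,fy=3.5,interpolation=cv2.INTER_CUBIC),'s7.png')
"
```

```text
clock: 9.8
position: [0.5603, -0.1146, 0.16]
eef_rot: [0.744, 0.668, 0.001, 0.003]
contact_force: [-0.1, 1.0, 1.1]
opening: 0.596
[ 0.56845506 -0.0347069   0.32170528]
shift [-0.     -0.0024  0.1203] yaw -6.21 turn 0.19 zax [ 0.0086 -0.0038 -1.    ]
blk 813 [ 0.57003345 -0.11522021  0.07165278] ((570.0106201171875, -116.58734130859375), (46.55263137817383, 13.683247566223145), 84.283935546875)
```

View pics/w7.png

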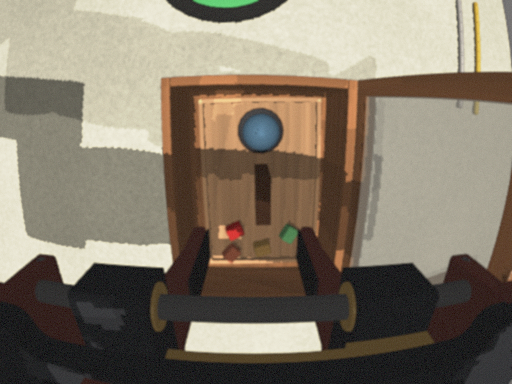

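View pics/s7.png

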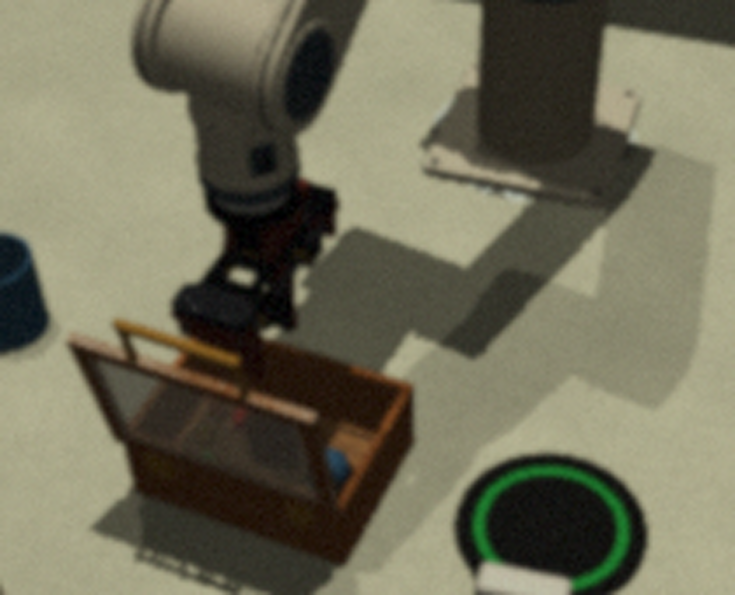

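```bash
python3 -m pendant '[0,-0.002,0.03,0,0.4,0,-0.002,0.06,0,0.4,0,-0.002,0.08,0,0.4,0,-0.002,0.1,0,0.4,0,-0.002,0.11,0,0.4,0,-0.002,0.12,0,0.4,0,-0.002,0.12,0,0.4]' 10
python3 -c "
from h import *
go(.56,-.115,.041,-6.4)
i,d,P=cloud('wrist'); save(i,'w8.png')
i,d,P=cloud('scene'); save(cv2.resize(i[80:250,130:340],None,fx=3.5,fy=3.5,interpolation=cv2.INTER_CUBIC),'s8.png')
"
```

```text
clock: 10.6
position: [0.5608, -0.1152, 0.0422]
eef_rot: [0.744, 0.668, 0.002, 0.005]
contact_force: [0.2, -0.3, 0.9]
opening: 0.603
shift [ 0.0001 -0.0008  0.0012] yaw -6.21 turn 0.19 zax [ 0.0103 -0.0042 -0.9999]
```

View pics/w8.png

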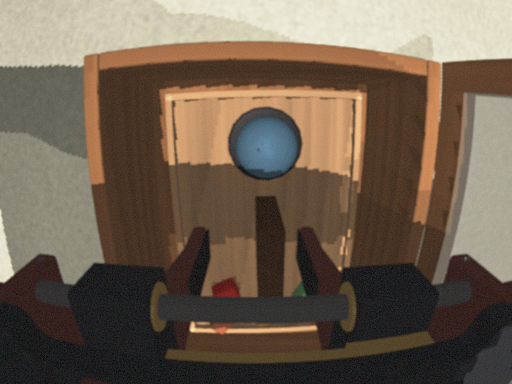

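View pics/s8.png

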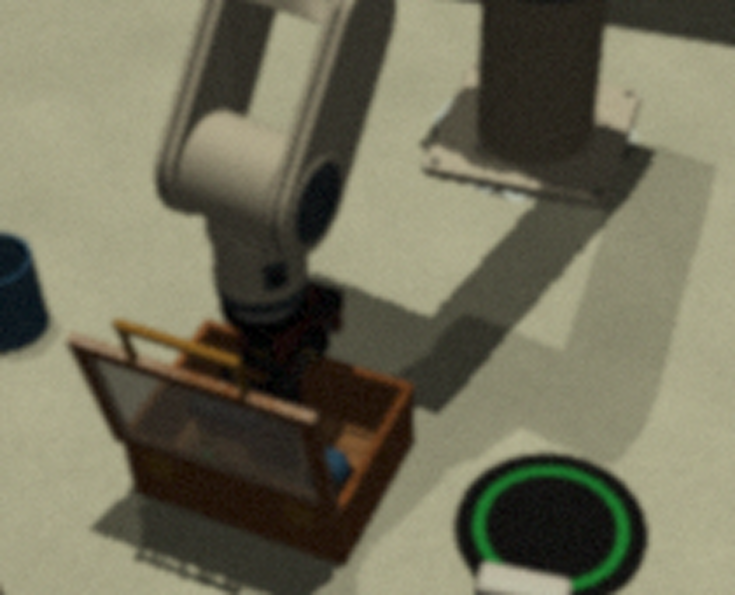

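```bash
python3 -m pendant '[0,0,0,0,0.43,0,0,0,0,0.46,0,0,0,0,0.49,0,0,0,0,0.52,0,0,0,0,0.55,0,0,0,0,0.58,0,0,0,0,0.61,0,0,0,0,0.64,0,0,0,0,0.67,0,0,0,0,0.70,0,0,0,0,0.73,0,0,0,0,0.76,0,0,0,0,0.79,0,0,0,0,0.82,0,0,0,0,0.85,0,0,0,0,0.88,0,0,0,0,0.92,0,0,0,0,1,0,0,0,0,1]' 8
python3 -m pendant '[0,0,0,0,1,0,0,0,0,1,0,0,0,0,1,0,0,0,0,1]' 40
python3 -c "
from h import *
go(.56,-.115,.041,-6.4)
i,d,P=cloud('wrist'); save(i,'w9.png')
"
```

```text
clock: 12.6
position: [0.5613, -0.1153, 0.043]
eef_rot: [0.744, 0.668, 0.003, 0.006]
contact_force: [2.6, -0.4, 1.4]
opening: 0.16
clock: 13.0
position: [0.5612, -0.1153, 0.0432]
eef_rot: [0.744, 0.668, 0.003, 0.005]
contact_force: [1.0, -0.1, 6.6]
opening: 0.157
shift [ 0.0002 -0.0012  0.0022] yaw -6.21 turn 0.19 zax [ 0.0113 -0.0045 -0.9999]
```

View pics/w9.png

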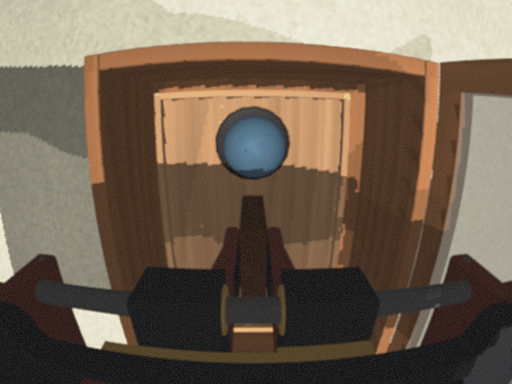

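```bash
python3 -m pendant '[0,0,-0.002,0,1,0,0,-0.006,0,1,0,0,-0.012,0,1,0,0,-0.018,0,1,0,0,-0.024,0,1,0,0,-0.03,0,1,0,0,-0.036,0,1,0,0,-0.04,0,1,0,0,-0.042,0,1,0,0,-0.042,0,1]' 40
python3 -c "
from h import *
go(.56,-.115,.041,-6.4)
i,d,P=cloud('wrist'); save(i,'w10.png')
"
```

```text
clock: 14.05
position: [0.5609, -0.1151, 0.0856]
eef_rot: [0.744, 0.668, 0.003, 0.006]
contact_force: [0.8, 0.4, -4.7]
opening: 0.159
shift [ 0.0002 -0.0014  0.0446] yaw -6.21 turn 0.19 zax [ 0.0119 -0.0045 -0.9999]
```

View pics/w10.png

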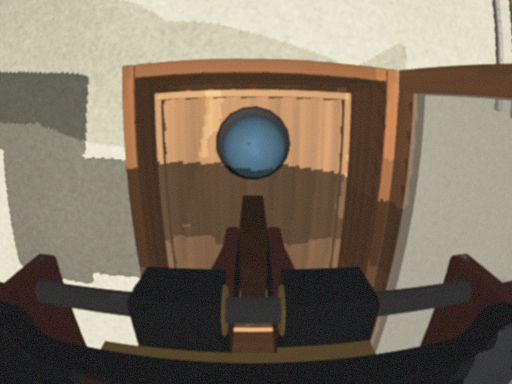

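```bash
python3 -m pendant '[0,0,-0.003,0,1,0,0,-0.008,0,1,0,0,-0.015,0,1,0,0,-0.024,0,1,0,0,-0.034,0,1,0,0,-0.044,0,1,0,0,-0.054,0,1,0,0,-0.064,0,1,0,0,-0.074,0,1,0,0,-0.084,0,1,0,0,-0.093,0,1,0,0,-0.1,0,1,0,0,-0.104,0,1,0,0,-0.105,0,1,0,0,-0.105,0,1]' 40
python3 -c "
from h import *
go(.562,.151,.188,-6.4)
i,d,P=cloud('wrist'); save(i,'w11.png')
"
```

```text
clock: 15.6
position: [0.5594, -0.1146, 0.1902]
eef_rot: [0.744, 0.668, 0.003, 0.005]
contact_force: [-1.2, 0.3, -3.7]
opening: 0.16
shift [ 0.2643 -0.0261  0.0011] yaw -6.21 turn 0.19 zax [ 0.0112 -0.0044 -0.9999]
```

View pics/w11.png

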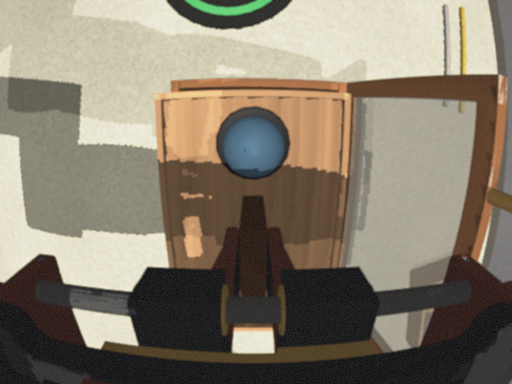

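```bash
python3 -m pendant '[0.003,0,0,0,1,0.01,-0.001,0,0,1,0.02,-0.002,0,0,1,0.033,-0.003,0,0,1,0.048,-0.005,0,0,1,0.064,-0.006,0,0,1,0.08,-0.008,0,0,1,0.097,-0.01,0,0,1,0.114,-0.011,0,0,1,0.131,-0.013,0,0,1,0.148,-0.015,0,0,1,0.165,-0.016,0,0,1,0.182,-0.018,0,0,1,0.199,-0.02,0,0,1,0.215,-0.021,0,0,1,0.23,-0.023,0,0,1,0.243,-0.024,0,0,1,0.254,-0.025,0,0,1,0.261,-0.026,0,0,1,0.264,-0.026,0,0,1]' 40
python3 -c "
from h import *
go(.562,.151,.138,-6.4)"
```

```text
clock: 17.65
position: [0.5619, 0.1513, 0.1888]
eef_rot: [0.744, 0.668, 0.003, 0.005]
contact_force: [-0.8, 0.1, -4.3]
opening: 0.157
shift [-0.0001 -0.0004  0.0508] yaw -6.18 turn 0.22 zax [ 0.0107 -0.0044 -0.9999]
```

```bash
python3 -m pendant '[0,0,0.002,0,1,0,0,0.006,0,1,0,0,0.012,0,1,0,0,0.019,0,1,0,0,0.026,0,1,0,0,0.033,0,1,0,0,0.039,0,1,0,0,0.044,0,1,0,0,0.048,0,1,0,0,0.05,0,1,0,0,0.05,0,1,0,0,0.05,0,1,0,0,0.05,0,1,0,0,0.05,0,1]' 40
python3 -c "
from h import *
go(.562,.151,.138,-6.4)
for n in ['top','scene','wrist']:
  i,d,P=cloud(n);save(i,n+'12.png');np.savez(n+'12.npz',i=i,d=d,P=P)
"
```

```text
clock: 19.05
position: [0.5626, 0.1511, 0.1391]
eef_rot: [0.744, 0.668, 0.003, 0.005]
contact_force: [-0.2, 1.3, -4.5]
opening: 0.16
shift [-0.0002 -0.0006  0.0011] yaw -6.18 turn 0.22 zax [ 0.0113 -0.0043 -0.9999]
```

View pics/top12.png

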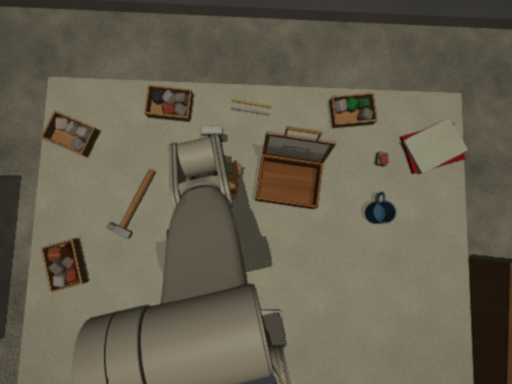

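View pics/scene12.png

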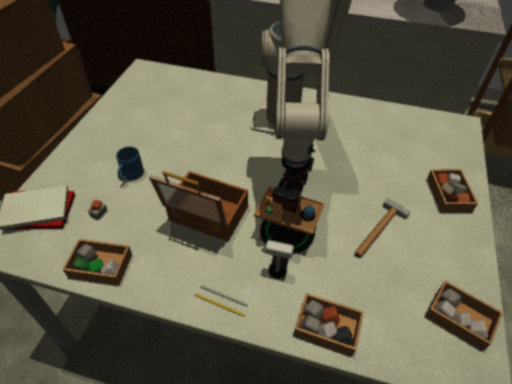

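View pics/wrist12.png

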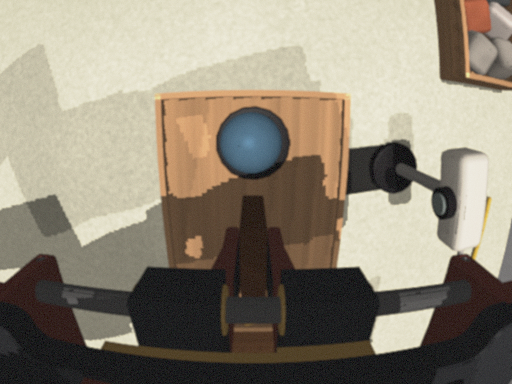

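The tray is over the mat, with the ball in its pocket at wrist pixel (253,143). The lid is open and the bystanders are where they were. Next I'll check level and height.

```bash
python3 -c "
from h import *
z=np.load('wrist12.npz');i,d,P=z['i'],z['d'],z['P']
m=np.zeros(d.shape,bool);m[105:260,172:212]=1;m[185:230,280:325]=1;m[105:180,295:335]=1
q=P[m&(d>0)];md=np.median(q[:,2]);q=q[abs(q[:,2]-md)<.012]
c=q.mean(0);n=np.linalg.svd(q-c)[2][2];n*=np.sign(n[2]);print('floor pt',c,'normal',n,'tilt deg',np.degrees(np.arccos(n[2])),'underside z~',c[2]-.006)
m[:]=0;m[105:180,215:292]=1
b=m&(i[...,2]>i[...,0].astype(int)+20)&(d>0);q=P[b];A=np.c_[2*q,np.ones(len(q))];s=np.linalg.lstsq(A,(q**2).sum(1),rcond=None)[0];print('ball',s[:3],np.sqrt(s[3]+s[:3]@s[:3]))
st=monitor.observe();print(st['dq'],st['position'])
"
```

```text
floor pt [0.56113308 0.18649067 0.10977384] normal [-0.00833871  0.00196059  0.99996331] tilt deg 0.49080700567682456 underside z~ 0.10377384054382419
ball [0.56838294 0.21073349 0.12668716] 0.01866670030299899
[ 0.00139188  0.0002798   0.00037149 -0.00048464 -0.00067604  0.00151905] [0.56248497 0.15111666 0.13892735]
```

```bash
python3 -c "
from station import hand_in
print(hand_in())"
```

```text
the job is handed in; nothing more can be done
None
```

I opened the lid by its brass bar to about 1.69 rad and let go, and it fell back onto its stop. I then lifted the tray out by its grip block and carried it over the mat. I handed the job in at about 19 s of the 54 s allowed, still holding the tray at 40 N.

**My last checks:**
- **Tray:** its underside is about 10 cm above the mat, and its centre is within about 1 mm of the mat centre I measured. It is tilted 0.5° and the arm is still.
- **Ball:** it is in its pocket, fitted 59 mm from the grip centre and 23 mm above the underside (58 and 24 mm nominal).
- **Lid:** the pictures show it standing open.
- **Mug, hammer and rock:** they show no visible change in the pictures; I did not measure them again.
- **Forces:** the wrist forces I read at the end of each move stayed below about 12 N.

**Worth noting:**
- **Tray shifted in the case:** I gripped about 9 mm off-centre to keep the gripper's body clear of the open lid, so closing the jaws slid the tray about 9 mm towards the case's front before the lift.
- **Camera disagreement:** the scene camera placed the open lid 4 to 8 mm further back than the wrist and top cameras did. I planned with the nearer readings.

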